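# Trip-test the breaker, reset it, and present the bracket to the proximity sensor

### The arm

A 6-joint arm with a two-finger parallel gripper is mounted at the origin on a cart in front of the work surface, level with it; the furniture and walls round the work are solid. World frame = base frame: x ahead of the robot, y to its left, z up, the work surface at z = 0. Lengths are in m, angles in rad, forces in N, time in s.
With the tool pointing down it reaches from about 0.35 to 0.85 m from the base axis. Payload 8.1 kg.
Tool frame: the origin (TCP) lies where the fingers leave the gripper's body, on its centre line; the fingertips stand 73 mm ahead of it and the grasp point (between the pads) lies 54 mm ahead of it (arm.tcp_to_tips is the z of the fingertips in the tool frame, in m); z points along the fingers, y is the line along which they close (so a half turn about z gives the same grasp; the last joint's range is limited). The gripper opens to 85 mm and grips with 20 to 120 N. Pads are 22 mm wide; open, the fingers measure 114 mm over their backs; the gripper's body (76 mm by 85 mm) begins 54 mm behind the grasp point. The pads swing forward as they close: fully open they stand 13 mm farther back than shut.
Start: joints at [-1.294, 0.13, 1.488, -0, 1.523, -0.085], TCP at [0.212, -0.561, 0.304] pointing down, gripper open.
Joint ranges: [-2.96, 2.96], [-0.89, 2.26], [0.02, 2.5], [-1.34, 4.48], [0, 2.73], [-2.66, 2.66]. Speed limits (rad/s): [2.39, 2.39, 2.79, 3.14, 3.14, 3.14].

### API

Orientations are given as a unit quaternion [w, x, y, z].
In Python, from cell import arm, inverse_kinematics, telemetry, cams, workorder gives the robot as it stands. Calls block until the motion is done:
- arm.goto(position, orientation): joint-space move of the TCP to a pose.
- arm.move_straight(position, ori=None, max_speed=0.15, stop_force=None): straight line of the TCP; ori=None keeps the orientation; max_speed is the mean speed in m/s. With stop_force (N) it stops when the force on the tool has changed by that much, and returns True; else False.
- arm.set_joints(angles): joint-space move.
- arm.let_go() and arm.clamp(): open the fingers fully, or close them until they stop; the grip force is fixed at half the most.
- arm.hold(seconds).
- inverse_kinematics(position, orientation): joint angles nearest the present ones, or None.
- telemetry.read_state(): the state.
- cams.get_image(name): name is "scene" or "top" or "wrist"; returns a dict with "img" (480x640x3 uint8, blue, green, red), "vfov" (degrees; the focal length in pixels is half the picture's height over the tangent of half this angle, whatever the lens; pixels are square), "cx", "cy" (the principal point, pixels), "R" (3x3) and "t" (3): a world point X has camera coordinates R X + t. Camera axes: x right, y down, z forward; pixel columns grow to the right and rows downward; lengths in m; the calibration is good to about 2 mm. The wrist camera is an equidistant fisheye: a pixel r from the principal point sees the ray r / f radians off the axis. A picture is of the moment at which its call begins. There is no depth.
A pose or a line that the arm cannot do raises arm.MotionError and nothing moves.
- workorder.close_job(): hands the job in; it is judged then, once.
The state is a dict: "time": time; "joint_pos": joint angles; "qvel": joint speeds; "joint_efforts": joint torques, N m; "ee_pos": TCP position; "tcp_rot": TCP orientation; "contact_force": force on the tool from outside, world axes, zero at the start; "torque": the same for the moment, N m; "opening": opening from 0.0 (shut) to 1.0 (fully open); "grasp_force": force on a finger pad.
Only numpy, scipy, OpenCV 4.12 (cv2) and the standard library are available. Lean on these libraries where they do the work, as an engineer would, in place of code of your own. Each camera call takes 0.05 s, during which the arm holds its last target. There are 200 camera calls.

### The job

Prove the guard-sensor circuit on the plywood test board: press the blue test button so that the black breaker lever drops, then push the lever back up until it stays up by itself, so that the sensor is live again. Then lift the steel clamp bracket over the rip fence without bumping it and hold it level over the blue face of the sensor, centred on it and in line with it lengthwise, with about 8 mm of air between; never touch the sensor, and leave the other tools and hardware alone. Finish like that, still holding the bracket there in the gripper, so that I can read the meter.

Things in the scene. Friction and masses are not known exactly. Their poses are not given: they have to be found in the camera images.
- clamp_bracket: Bright steel clamp bracket: flat foot 96 mm long under a round bow, 60 mm high, 0.13 to 0.27 kg, standing loose on its foot right of the rip fence. Origin: centre of the foot's underside; y along the foot's length, z up. For contact a solid block 26 mm thick (x), 96 long (y), 60 high: grip it from above across the 26 mm at mid-length, some 45 mm above the foot.
- sensor: Flat proximity sensor to hover over: black block 92 x 30 x 20 mm with a blue active face (62 x 26 mm) on top, clipped firmly to the rail on the board, anywhere along 60 mm of it. Origin: centre of the blue face, 45.5 mm above the bench; x along the sensor's length toward the wiring duct at the board's back, z up. Not to be touched.
- test_board: Plywood board 190 x 300 x 12 mm fixed on the bench left of the rip fence. Origin: centre of its underside; x to its back edge, y to its left. A grey wiring duct (top 42 mm above the bench) lines its back. On its left half stands the trip unit, a grey housing 105 mm wide (y), 135 mm deep, 40 mm high above the bench in front and 104 mm at the back, its top sloping toward the robot.
- breaker_face (a point): Centre of the white breaker face (62 mm up the slope x 82 mm wide, 7 mm proud of it) on the trip unit. Axes: x up the slope (28 degrees, 0.49 rad, from level, toward the board's back), y to the left, z out of the face. The blue button is on its right half, the black lever on its left, 40 mm apart.
- test_button (a joint): Travel of the blue test button, m: 0 out, 0.006 fully in. It moves straight into the face (-z of breaker_face) against a spring, 0.9 N at first and 1.8 N fully in; the lever is let go about half-way in. A flat closed fingertip coming straight down works it too. The button dips by itself while the lever is lifted past its catch.
- button_top (a point): Centre of the blue button's top, 16 mm in diameter, standing 8 mm out of the white face when out.
- trip_lever (a joint): Angle of the black lever, rad: 0.18 up and caught (on, pointing straight up); 0.95 fallen (leaning 47 degrees from upright to the front). It turns about breaker_face's y axis; its axis is 18 mm left of that point and 1 mm out of the face. A light spring pulls it down: push its front side back as far as it goes, to the stop at 0 (2 to 5 N); a catch takes it below 0.15.
- lever_tip (a point): Middle of the black lever's end, 32 mm from its axis; the lever is a smooth flat paddle 22 mm wide (along breaker_face's y) and 8 mm thick with a white band near the tip.
- fence_top (a point): A point on the middle of the steel rip fence's top, 44 mm above the bench, at x = 0.55. The fence is a straight fixed rail 30 mm wide that lies from the front of the bench to the back (along world x within 2 degrees), between the bracket and the board.
- spanner_10: Bystander, to be left alone: combination spanner, 143 mm long, lying beside the fence near the front edge. Origin: centre of its underside.
- hex_bolt_a: Bystander, to be left alone: hex bolt, 56 mm long, lying right of the grey tin. Origin: centre of its underside.
- hex_bolt_c: Bystander, to be left alone: hex bolt, 46 mm long, lying right of the grey tin. Origin: centre of its underside.
- wing_nut_a: Bystander, to be left alone: wing nut, 40 mm wide, near the front edge. Origin: centre of its underside.
- star_knob_a: Bystander, to be left alone: black star knob, 36 mm wide and 40 mm high, standing on its head at the far left. Origin: centre of its underside.
- carpenter_pencil: Bystander, to be left alone: flat red pencil, 178 mm long, at the far left. Origin: centre of its underside.
Mind the look-alikes: they are no part of the job. Of the things that look like the clamp_bracket, take the one that is nearest to the robot's base at the start.

How it is judged:
On the way, in this order (a step that is already met when the one before it is completed fails the run):
1. with the blue test button pressed in, the lever has dropped (value of joint trip_lever above 0.6 rad and value of joint test_button above 0.0015 m), for 0.05 s.
2. the lever is up again and stays up by itself, the button out, nothing touching the board (value of joint trip_lever below 0.3 rad and value of joint test_button below 0.0015 m and contact force between each of the arm, the fingers and test_board below 0.1 N), for 0.2 s.
At the end, for the whole second after the job is handed in: The gripper alone holds the bracket still, its foot 3 to 14 mm above the sensor face, within 12 mm of its centre lengthwise and 10 mm across, within 0.15 rad of its length (either way round) and 0.1 rad of level, touching nothing else; the breaker lever is up (below 0.3 rad) (x of clamp_bracket in the frame of sensor between -0.012 and 0.012 m and y of clamp_bracket in the frame of sensor between -0.01 and 0.01 m and z of clamp_bracket in the frame of sensor between 0.003 and 0.014 m and angle between the y axis of clamp_bracket and the x axis of sensor, either way round below 0.15 rad and angle between clamp_bracket's own z axis and vertical below 0.1 rad and linear speed of clamp_bracket below 0.02 m/s and contact force between the fingers and clamp_bracket above 1 N and contact force between clamp_bracket and test_board below 0.1 N and value of joint trip_lever below 0.3 rad); the arm keeps its last pose, push and grip.
It fails at once if the sensor is touched (contact force between sensor and anything else above 0.5 N).
It fails at once if the bracket bumps the rip fence (contact force between clamp_bracket and rip_fence_c0 above 1 N).
It fails at once if a bystander is pushed more than 25 mm (distance of any of spanner_10, hex_bolt_a, hex_bolt_c, wing_nut_a, star_knob_a, carpenter_pencil from where it was at the start of the episode above 0.025 m).
It also fails if it takes over 66 s, if anything falls off the work surface, if the arm or the gripper's body presses on something with over 40 N, if the wrist force passes 120 N, or if a joint passes its speed limit or range.

## Working session

There is one attempt and no reset: what is moved stays moved. The work goes in short steps, each a Python script; the robot and the scene stay as the last script left them, time stands still between calls to the robot, and variables do not carry over. Pictures are saved under pics/ and viewed, at most 10 in all, crops included, and the job is handed in when it is done.

```bash
mkdir -p pics; ls
cat > h.py <<'E'
import numpy as np, cv2, pickle
from cell import arm, inverse_kinematics, telemetry, cams, workorder
from scipy.spatial.transform import Rotation as Ro
def snap(n,tag):
    d=cams.get_image(n); pickle.dump(d,open(f'pics/{tag}.pkl','wb')); cv2.imwrite(f'pics/{tag}.png',d['img']); return d
def load(tag): return pickle.load(open(f'pics/{tag}.pkl','rb'))
def ray(d,u,v,fish=False):
    f=240/np.tan(np.radians(d['vfov'])/2); a=np.array([u-d['cx'],v-d['cy']])
    if fish:
        r=np.hypot(*a); th=r/f; c=np.r_[a/max(r,1e-9)*np.sin(th),np.cos(th)]
    else: c=np.r_[a/f,1]
    R=np.array(d['R']); return -R.T@np.array(d['t']), R.T@c/np.linalg.norm(c)
def atz(d,u,v,z,fish=False):
    o,r=ray(d,u,v,fish); return o+r*(z-o[2])/r[2]
def tri(*obs): # (d,u,v,fish)
    A=0;b=0;L=[]
    for ob in obs:
        o,r=ray(*ob); P=np.eye(3)-np.outer(r,r); A=A+P; b=b+P@o; L.append((o,P))
    x=np.linalg.solve(A,b); return x,[np.linalg.norm(P@(x-o)) for o,P in L]
def proj(d,X,fish=False):
    c=np.array(d['R'])@X+np.array(d['t']); f=240/np.tan(np.radians(d['vfov'])/2)
    if fish:
        n=np.hypot(c[0],c[1]); s=f*np.arctan2(n,c[2])/n; return d['cx']+s*c[0],d['cy']+s*c[1]
    return d['cx']+f*c[0]/c[2],d['cy']+f*c[1]/c[2]
def down(yaw): # tool z down; tool y axis direction at angle yaw in world
    y=np.array([np.cos(yaw),np.sin(yaw),0]); z=np.array([0,0,-1.]); x=np.cross(y,z)
    return Ro.from_matrix(np.c_[x,y,z]).as_quat(scalar_first=True)
E
python3 - <<'E'
from h import *
for n in('scene','top','wrist'):
    d=snap(n,n+'0'); print(n,d['vfov'],d['cx'],d['cy'],-np.array(d['R']).T@d['t'])
s=telemetry.read_state();print(s['tcp_rot'],s['time'],s['contact_force'])
a=load('top0')['img'];cv2.imwrite('pics/top0b.png',cv2.resize(a,(800,600),interpolation=3))
E
```

```text
pics
scene 49.74209948614544 331.43956534043076 249.8087361914658 [-0.31590698  0.78057162  0.76447705]
top 42.450388423675626 320.71733868617036 236.275770278294 [ 0.33601513 -0.1325778   1.58285918]
wrist 65.70646984690485 316.302828837763 240.8496728130156 [ 0.27902096 -0.53541329  0.37322988]
[-7.11270978e-04  9.83684109e-01  1.79902927e-01 -7.29810832e-05] 0.15 [-0.88335583  0.16130643 -0.57550795]
```

View pics/top0b.png

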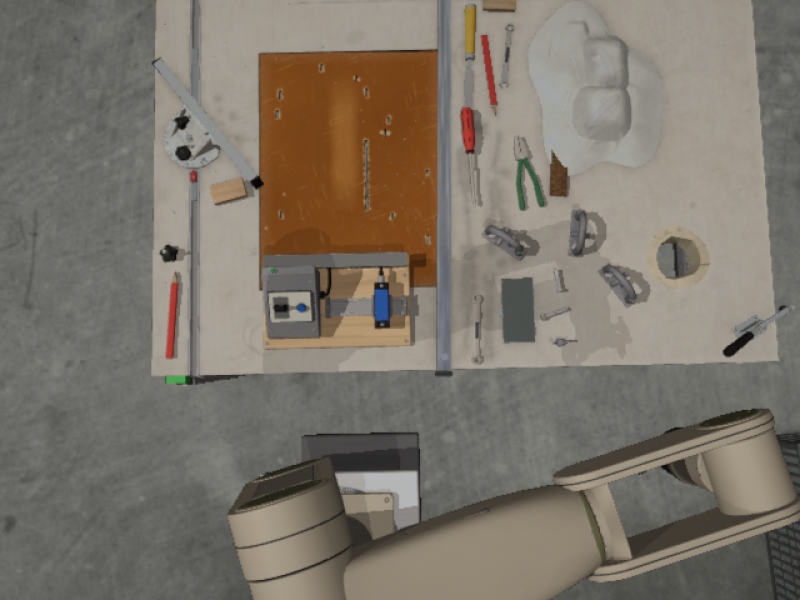

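View pics/scene0.png

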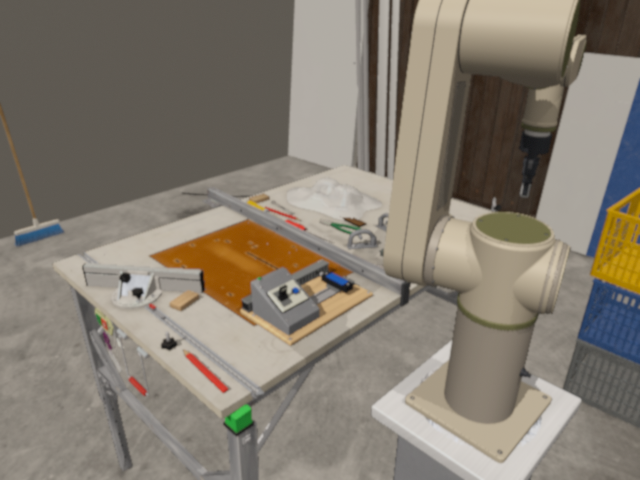

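The top view (800-wide) shows three look-alike brackets: A (505,240), B (579,232) and C (619,284). The board has the sensor at (382,303) and the breaker face at (292,308). Next I'll work out their positions and distances from the base.

Run:
```python
from h import *
d=load('top0')
for n,u,v,z in [('A',505,240,.03),('B',579,232,.03),('C',619,284,.03),('sensor',382,303,.0455),('face',292,308,.08),('button',302,308,.08),('lever',282,308,.08),('fence',444,200,.044),('fencef',444,350,.044)]:
    p=atz(d,u/1.25,v/1.25,z); print(n,p.round(3),np.hypot(p[0],p[1]).round(3))
# views
def go(x,y,z,yaw):
    for yy in (yaw,yaw+np.pi):
        j=inverse_kinematics([x,y,z],down(yy))
        print(j)
        if j is not None and abs(j[5])<2.4: arm.goto([x,y,z],down(yy)); return
go(.45,-.38,.33,np.pi/2)
snap('wrist','w1')
s=telemetry.read_state();print(s['time'],s['ee_pos'])
go(.45,-.30,.33,np.pi/2)
snap('wrist','w2')
a=load('w1')['img'];b=load('w2')['img']
cv2.imwrite('pics/w12.png',cv2.resize(np.hstack([a,b]),(800,300),interpolation=3))
```

```text
A [ 0.609 -0.347  0.03 ] 0.702
B [ 0.622 -0.499  0.03 ] 0.798
C [ 0.514 -0.575  0.03 ] 0.771
sensor [ 0.485 -0.095  0.046] 0.494
face [0.476 0.08  0.08 ] 0.483
button [0.475 0.061 0.08 ] 0.479
lever [0.476 0.1   0.08 ] 0.487
fence [ 0.692 -0.225  0.044] 0.728
fencef [ 0.388 -0.216  0.044] 0.444
[-7.88299407e-01  9.10604869e-02  1.48311698e+00 -4.44089210e-16
  1.56741519e+00 -2.35909573e+00]
2.1583 [ 0.44972162 -0.38029579  0.32991438]
[-6.82813417e-01 -3.96780126e-02  1.61609502e+00 -4.44089210e-16
  1.56517565e+00 -2.25360974e+00]
```

View pics/w12.png

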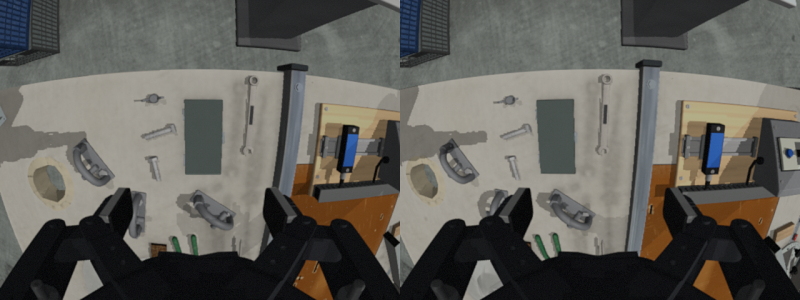

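The side-by-side wrist frames show A at about (210,210) left and (565,208) right, nearest the fence. C is at (92,160) and B at (137,215). A is at 0.70 m, the nearest to the base (B 0.80, C 0.77). Now closer looks with the camera turned forward.

Run:
```python
from h import *
q=down(-np.pi/2)
for i,p in enumerate([(.49,-.40,.28),(.47,-.29,.30),(.37,-.06,.28),(.37,.06,.30)]):
    arm.goto(p,q); d=snap('wrist',f'v{i}'); print(-np.array(d['R']).T@d['t'])
print(telemetry.read_state()['time'])
P=[(.609,-.347,.03)]*2+[(.48,0,.06)]*2
S=[(130,98),(130,98),(300,200),(300,200)]
for i in range(4):
    d=load(f'v{i}'); u,v=map(int,proj(d,np.array(P[i]),True)); print(i,u,v)
a=[]
for i in (0,1):
    d=load(f'v{i}'); u,v=map(int,proj(d,np.array(P[i]),True)); x0=max(0,min(u-80,480));y0=max(0,min(v-90,300))
    print('crop',i,x0,y0,'x2.5'); a.append(cv2.resize(d['img'][y0:y0+180,x0:x0+160],None,fx=2.5,fy=2.5,interpolation=2))
cv2.imwrite('pics/brk.png',np.hstack(a))
cv2.imwrite('pics/bd.png',cv2.resize(np.hstack([load('v2')['img'],load('v3')['img']]),(800,300),interpolation=3))
```

```text
[ 0.56129681 -0.39984241  0.35031164]
[ 0.54142308 -0.28895911  0.37109309]
[ 0.44192121 -0.06062587  0.35083061]
[0.44189829 0.06025717 0.37051524]
7.4833
0 254 80
1 379 64
2 238 88
3 388 91
crop 0 174 0 x2.5
crop 1 299 0 x2.5
```

View pics/brk.png

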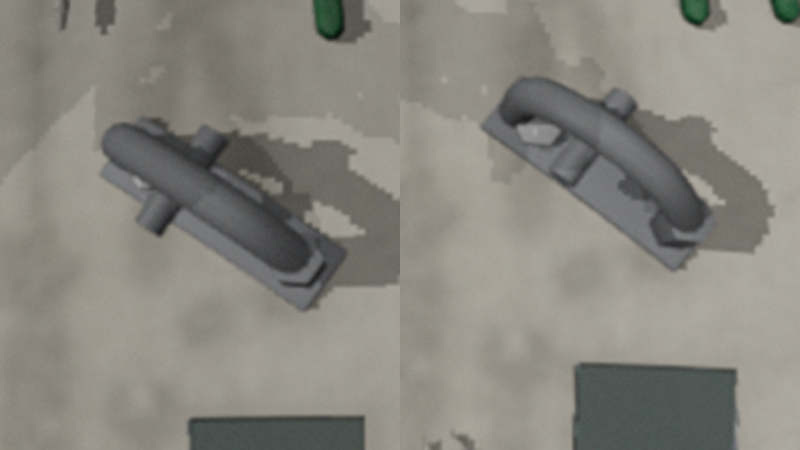

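View pics/bd.png

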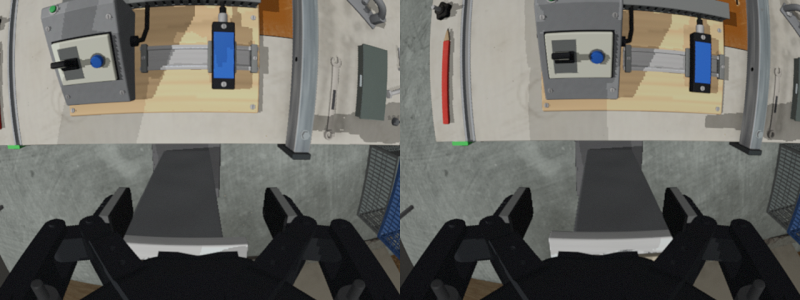

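The crop confirms bracket A: a foot with a bow over it. Its foot corners are at (103,178), (305,308) and (345,252) in the left crop, and (82,125), (278,270) and (313,222) in the right crop. Next, the sensor and breaker enlarged, from both views.

Run:
```python
from h import *
d0,d1=load('v0'),load('v1')
L=[(103,178),(305,308),(345,252)];Rr=[(82,125),(278,270),(313,222)]
X=[]
for l,r in zip(L,Rr):
    x,e=tri((d0,174+l[0]/2.5,l[1]/2.5,True),(d1,299+r[0]/2.5,r[1]/2.5,True)); X.append(x); print(x.round(4),np.round(e,4))
X=np.array(X);print('len',np.linalg.norm(X[1]-X[0]),'wid',np.linalg.norm(X[2]-X[1]))
rows=[]
for P in [(.485,-.095,.0455),(.476,.08,.08)]:
    r=[]
    for t in ('v2','v3'):
        d=load(t);u,v=map(int,proj(d,np.array(P),True));x0=max(0,u-50);y0=max(0,v-38);print(t,P,x0,y0,'x4')
        r.append(cv2.resize(d['img'][y0:y0+75,x0:x0+100],(400,300),interpolation=2))
    rows.append(np.hstack(r))
cv2.imwrite('pics/c4.png',np.vstack(rows))
```

```text
[ 0.6261 -0.3045  0.0021] [0.0012 0.0012]
[ 0.5713 -0.3816  0.0069] [0.0004 0.0004]
[ 0.5921 -0.3961  0.006 ] [0.0005 0.0005]
len 0.09465658615467518 wid 0.0253235111056966
v2 (0.485, -0.095, 0.0455) 308 45 x4
v3 (0.485, -0.095, 0.0455) 435 58 x4
v2 (0.476, 0.08, 0.08) 84 62 x4
v3 (0.476, 0.08, 0.08) 240 53 x4
```

View pics/c4.png

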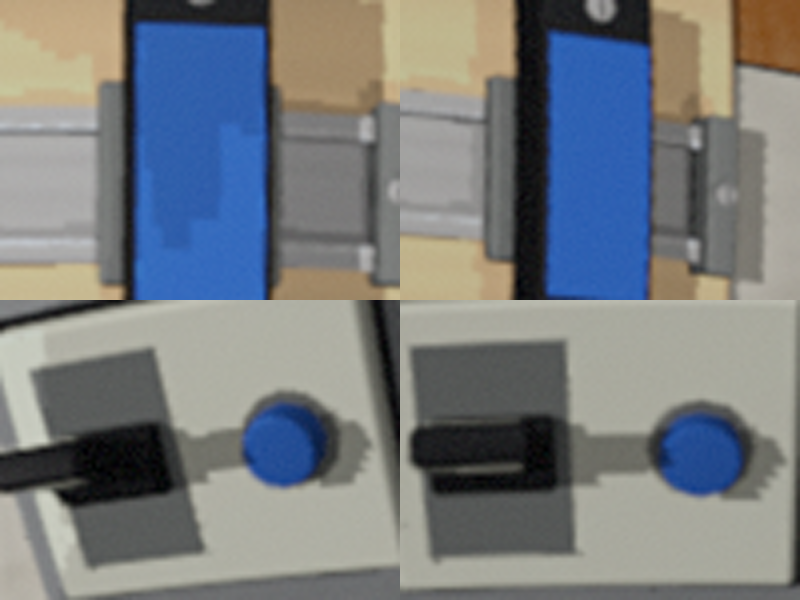

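In these crops (4x) the button top is at (283,147) in the lower left and (300,155) in the lower right. The lever points straight up, its tip near v3 pixel (243,89). The sensor's blue face has no bumps or cracks. Next I compute.

Run:
```python
from h import *
print('tips',arm.tcp_to_tips)
C=[]
for t in ('v2','v3'):
    d=load(t);P=np.array([.485,-.095,.0455]);u0,v0=proj(d,P,True)
    hsv=cv2.cvtColor(d['img'],cv2.COLOR_BGR2HSV);m=cv2.inRange(hsv,(100,120,60),(130,255,255))
    n,lab,st,ce=cv2.connectedComponentsWithStats(m);
    k=[i for i in range(1,n) if st[i,4]>60 and v0-140<ce[i][1]<v0+140]
    for i in k: print(t,ce[i].round(1),st[i])
    i=min(k,key=lambda i:np.hypot(*(ce[i]-[u0,v0])))
    vs,us=np.where(lab==i);W=np.array([atz(d,u,v,.0455,True)[:2] for u,v in zip(us,vs)])
    print(cv2.minAreaRect((W*1000).astype(np.float32)),W.mean(0)); C.append((d,*ce[i],True))
print('sensor',tri(*C))
d2,d3,tp=load('v2'),load('v3'),load('top0')
print('button',tri((d2,154.75,98.75,True),(d3,315,91.75,True)))
print('tip',tri((d2,83,103,True),(d3,243.5,89,True)))
print('plier',atz(load('v0'),174+325/2.5,8,.01,True))
print('fence',atz(load('v1'),*proj(load('v1'),np.array([.6,-.22,.044]),True),.044,True))
for t in('v2','v3'):
    d=load(t);u,v=proj(d,np.array([.476,.1,.08]),True);x0=max(0,int(u)-60);y0=max(0,int(v)-40);print(x0,y0)
    cv2.imwrite(f'pics/l{t}.png',cv2.resize(d['img'][y0:y0+80,x0:x0+80],(400,400),interpolation=2))
cv2.imwrite('pics/lev.png',np.hstack([cv2.imread('pics/lv2.png'),cv2.imread('pics/lv3.png')]))
```

```text
tips 0.0726
v2 [357.5  87.8] [ 341   50   34   77 2569]
v2 [154.6  97.6] [145  88  21  20 322]
((481.6498718261719, -94.33291625976562), (63.759883880615234, 27.063434600830078), 0.1669800579547882) [ 0.48144644 -0.09422766]
v3 [484. 100.] [ 471   65   27   70 1752]
v3 [314.9  91.1] [305  81  21  21 340]
((481.89239501953125, -94.23445892333984), (63.751731872558594, 27.557689666748047), 0.6279992461204529) [ 0.48166513 -0.09415922]
sensor (array([ 0.48149181, -0.09424508,  0.04481949]), [np.float64(0.00012409250371202412), np.float64(0.0001240925037119576)])
button (array([0.47498155, 0.06110018, 0.08205877]), [np.float64(0.00023622095513226938), np.float64(0.00023622095513237766)])
tip (array([0.47590462, 0.1112724 , 0.10726967]), [np.float64(0.00039310741986252166), np.float64(0.000393107419862567)])
plier [ 0.68184519 -0.38854522  0.01      ]
fence [ 0.6   -0.22   0.044]
53 63
204 51
```

View pics/lev.png

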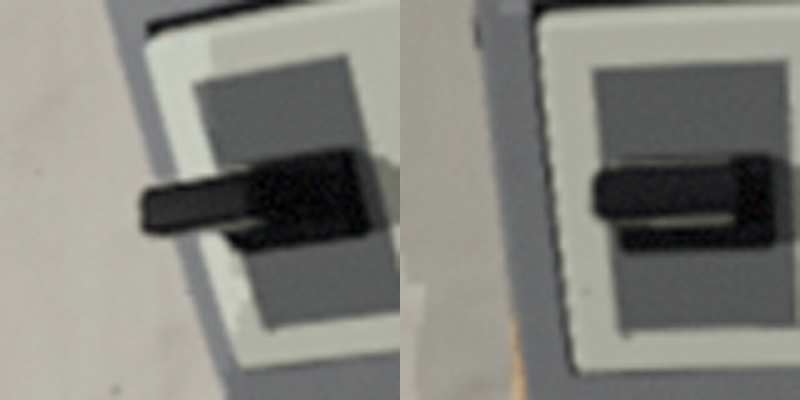

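Enlarged, the lever's end strip is centred at (197,202) in the left crop and (265,192) in the right. The white face's left corners are at (150,35)/(140,12) and (238,365)/(178,372).

Run:
```python
from h import *
d2,d3=load('v2'),load('v3')
for n,a,b in [('tip',(197,202),(265,192)),('TL',(150,35),(140,12)),('BL',(238,365),(178,372))]:
    x,e=tri((d2,53+a[0]/5,63+a[1]/5,True),(d3,204+b[0]/5,51+b[1]/5,True));print(n,x.round(4),np.round(e,4))
```

```text
tip [0.4746 0.1014 0.1088] [0. 0.]
TL [0.5062 0.1237 0.0899] [0.0002 0.0002]
BL [0.4508 0.1229 0.0649] [0.0002 0.0002]
```

Run:
```python
from h import *
T=arm.tcp_to_tips; q=down(-np.pi/2)
arm.clamp()
arm.goto([.472,.061,.16+T],q)
arm.move_straight([.472,.061,.097+T],max_speed=.08)
print(telemetry.read_state()['contact_force'])
r=arm.move_straight([.472,.061,.0785+T],max_speed=.02,stop_force=5)
s=telemetry.read_state();print(r,s['ee_pos'][2]-T,s['contact_force'],s['opening'])
arm.hold(.15)
arm.move_straight([.472,.061,.14+T],max_speed=.1)
arm.goto([.37,.06,.30],q)
d=snap('wrist','p1');print(telemetry.read_state()['time'])
cv2.imwrite('pics/p1c.png',cv2.resize(d['img'][40:140,200:333],(532,400),interpolation=2))
```

```text
[-0.30756644  0.41657794  0.38721669]
True 0.0812251683299528 [-2.223047   -0.41785893  7.27412117] 0.0018200574696910106
12.05
```

View pics/p1c.png

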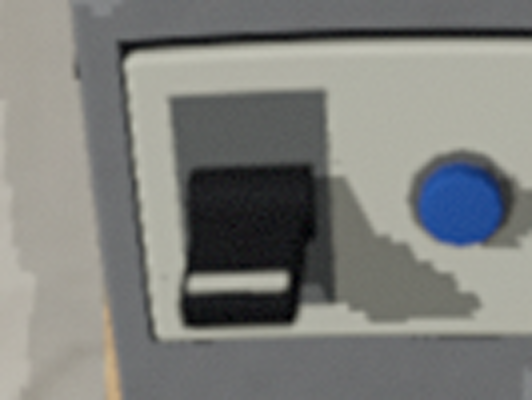

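The lever has dropped: its white band is seen at (240,282) and the button is out. Now I push the lever back up.

Run:
```python
from h import *
T=arm.tcp_to_tips; q=down(-np.pi/2)
arm.goto([.42,.101,.14+T],q)
arm.move_straight([.42,.101,.0905+T],max_speed=.1)
print(telemetry.read_state()['contact_force'])
r=arm.move_straight([.472,.101,.0905+T],max_speed=.03,stop_force=14)
s=telemetry.read_state();print(r,s['ee_pos'],s['contact_force'])
arm.hold(.1)
arm.move_straight([.42,.101,.0905+T],max_speed=.1)
arm.move_straight([.40,.101,.14+T],max_speed=.15)
arm.goto([.37,.06,.30],q)
d=snap('wrist','p2');print(telemetry.read_state()['time'])
cv2.imwrite('pics/p2c.png',cv2.resize(d['img'][40:140,200:333],(532,400),interpolation=2))
```

```text
[-0.01274761  0.42337558 -0.19931512]
True [0.46445919 0.1009732  0.16239668] [-1.65349809 -0.01896023  1.13609244]
16.3
```

View pics/p2c.png

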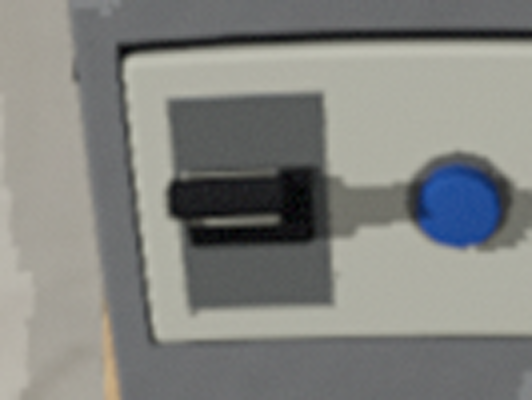

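The lever is up again and caught, at the same place as in the first picture (strip at y≈195), with the button out. Now I grasp the bracket.

Run:
```python
from h import *
a=np.radians(-35.1); q=down(a); x,y=.609,-.3503
print(inverse_kinematics([x,y,.22],q))
arm.let_go()
arm.goto([.42,-.20,.30],down(np.radians(-70)))
arm.goto([x,y,.22],q)
arm.move_straight([x,y,.125],max_speed=.12)
print(telemetry.read_state()['contact_force'])
print(arm.move_straight([x,y,.099],max_speed=.05,stop_force=8))
arm.clamp(); arm.hold(.2)
s=telemetry.read_state();print(s['opening'],s['grasp_force'],s['ee_pos'],s['time'])
arm.move_straight([x,y,.215],max_speed=.1)
s=telemetry.read_state();print(s['opening'],s['grasp_force'],s['contact_force'],s['ee_pos'],s['time'])
d=snap('wrist','g1'); d=snap('scene','g1s')
u,v=map(int,proj(d,np.array([x,y,.12])));print(u,v)
```

```text
[-5.94929480e-01  4.52050657e-01  1.25819812e+00 -4.44089210e-16
  1.43134387e+00  1.76810870e-02]
[-0.38784972 -0.36011219  0.05555376]
False
0.29506167990412 59.45134162902832 [ 0.6091882  -0.35043694  0.0993542 ] 21.5
0.2988735640817528 58.95138680934906 [ 0.21201795 -0.76253041 -2.45275483] [ 0.60856729 -0.3499722   0.21362182] 22.8083
363 211
```

Run:
```python
from h import *
sx,sy=.4816,-.0942; q=down(np.radians(-89.6))
arm.move_straight([.56,-.30,.225],ori=down(np.radians(-55)),max_speed=.1)
arm.move_straight([sx,sy,.225],ori=q,max_speed=.1)
arm.move_straight([sx,sy,.19],max_speed=.06); arm.hold(.2)
s=telemetry.read_state();print(s['opening'],s['grasp_force'],s['contact_force'],s['ee_pos'],s['time'])
d=snap('wrist','k1');t=snap('top','k1t');e=snap('scene','k1s')
u,v=map(int,proj(e,np.array([sx,sy,.1])));print(u,v)
ut,vt=map(int,proj(t,np.array([sx,sy,.1])));print(ut,vt)
c=lambda d,u,v:cv2.resize(d['img'][v-38:v+37,u-50:u+50],(400,300),interpolation=2)
w=cv2.resize(d['img'],(400,300))
cv2.imwrite('pics/k1.png',np.hstack([c(e,u,v),w]))
print('crop',u-50,v-38)
```

```text
0.2982454473081062 58.877763748168945 [ 0.19244998  0.48853357 -1.85213242] [ 0.4819263  -0.09427808  0.19054785] 27.05
337 260
304 241
crop 287 222
```

View pics/k1.png

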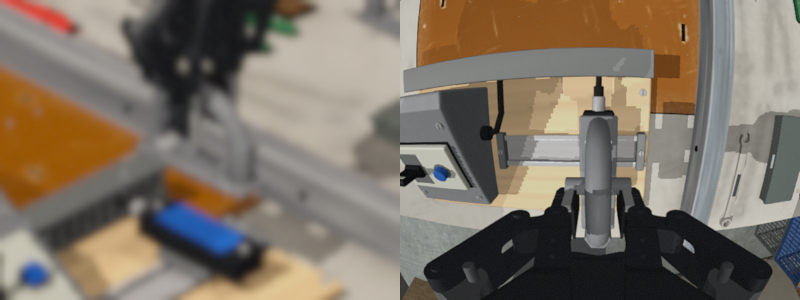

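The left half of the picture shows the bracket level in the gripper, with the blue sensor clear below. In the right half the foot's far end spans about (582..613,111). I'll check that against the predicted foot corners, numerically.

Run:
```python
from h import *
d=load('k1')
for z in(.0911,.0961):
  for dy in(.013,-.013): 
    for dx in (.038,.048,.058): print(z,dy,dx,np.round(proj(d,np.array([.4819+dx,-.0943+dy,z]),True),1))
g=cv2.cvtColor(d['img'],cv2.COLOR_BGR2GRAY)
print(g[160:200:1,298]);print(g[160:200,330]); print(g[185,280:355])
```

```text
0.0911 0.013 0.038 [289.1 206.6]
0.0911 0.013 0.048 [289.  185.3]
0.0911 0.013 0.058 [288.9 163.7]
0.0911 -0.013 0.038 [344.9 207.1]
0.0911 -0.013 0.048 [345.4 185.8]
0.0911 -0.013 0.058 [345.9 164.2]
0.0961 0.013 0.038 [288.3 208.7]
0.0961 0.013 0.048 [288.2 186.8]
0.0961 0.013 0.058 [288.1 164.6]
0.0961 -0.013 0.038 [345.7 209.2]
0.0961 -0.013 0.048 [346.3 187.3]
0.0961 -0.013 0.058 [346.8 165.1]
[174 175 174 174 174 174 175 175 177 178 179 180 181 184 185 166  90  15
  18  27  28  34  31  35  57  88 112 124 132 136 134 136 134 134 134 132
 135 133 134 134]
[178 179 179 177 176 178 178 180 182 179 157 127 125 125 126 112  65  16
  18  24  27  31  34  37  49  79 102 123 129 132 118  92  80  73  62  57
  60  59  59  59]
[203 203 203 200 192 189 187 173 147 129 119 104  91  85  86  87  88  87
  88  86  85  85  86  83  85  86  83  84  84  86  85  85  81  84  82  84
  80  80  81  83  82  83  80  81  78  81  79  80  79  77  79  79  80  74
  75  77  75  76  69  64  63  60  63  78  95 110 129 145 155 157 157 155
 158 156 156]
```

The prediction matches the image: far edge at row 185–186 and sides at columns 289 and 345. Now I descend.

Run:
```python
from h import *
r=arm.move_straight([.4814,-.0942,.1528],max_speed=.03,stop_force=4); arm.hold(.6)
s=telemetry.read_state();print(r,s['opening'],s['grasp_force'],s['contact_force'],s['ee_pos'],max(abs(np.array(s['qvel']))),s['time'])
d=snap('wrist','f1'); g=cv2.cvtColor(d['img'],cv2.COLOR_BGR2GRAY)
print(np.round(proj(d,s['ee_pos']+np.array([.048,.013,-.0994]),True)),g[170:196,298],g[185+5,280:355:3])
# lever check: compare lever with known picture in the top view (before/after)
t=snap('top','f1t'); a=load('top0')['img'];u,v=map(int,proj(t,np.array([.475,.1,.1])))
print(np.abs(a[v-12:v+13,u-14:u+15].astype(int)-t['img'][v-12:v+13,u-14:u+15]).mean())
```

```text
False 0.2961618761435519 58.878766894340515 [-0.41318713  0.32066656 -2.50869013] [ 0.48139867 -0.09418546  0.15279198] 0.001701735252048167 29.1917
[289. 185.] [175 175 177 177 178 180 180 180 182 183 187 182 126  42  38  82 113 126
 132 137 136 135 134 132 135 134] [188 189 163 135 134 138 136 135 132 124  78  72  66  65  60  68 117 118
 121 119  86  83  81 124 156]
2.6257471264367815
```

```bash
python3 -c "
from h import *
print(workorder.close_job())"
```

```text
the job is handed in; nothing more can be done
None
```

The job is handed in; no verdict came back. The button press dropped the lever, I pushed it back up and it stays up, and the gripper is holding the bracket level, in line with and centred over the sensor, with about 8 mm of air by the arm's own readings, so you can read the meter.

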